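# Set up a grain moisture reading

### The job

Stand the blue-lidded sample jar in the bay on the left of the moisture meter, upright on the desk and pushed fully home against the bay's back wall, and turn the meter's selector lever, click by click, until it points at the green dot and rests in that click. Only when both are right, press the blue start key fully down and let it come up again. Leave the yellow-lidded jar where it stands and do not tip either jar over.

Things in the scene. Friction and masses are not known exactly. Their poses are not given: they have to be found in the camera images.
- meter: grain moisture meter, fixed: grey box 200 x 190 mm (x by y), flat top (deck) 60 mm above the desk. Origin at the centre of the box's underside, on the desk; x to its back (away from the robot at yaw 0), y to its left, z up. Selector axis (upright) at (0.010, 0), start key at (-0.070, -0.010) near the front of the deck; left of the key a flush display. The sample bay stands at the box's left
- bay_home (a point): where the jar's axis stands, on the desk, when home: (0.015, 0.155, 0) in the meter's frame (same axes), 30 mm before the bay's back wall. Bay: open at front and top, no floor; side walls 72 mm apart inside, 10 mm thick, back wall 12 mm, all 35 mm high; from 50 mm to 80 mm in front of this point the sides flare out to 100 mm. 24 mm between the box and the bay's inside
- selector (a joint): lever angle, rad: 0 points to the meter's +y (left), 1.571 to +x (back), 3.142 to -y; it grows clockwise from above. Seven clicks 0.5236 apart, 0 to 3.142 (stops just beyond), with white ticks. A sprung ball holds each: about 0.2 N m to leave (4 N at 50 mm from the axis), least halfway, after which it pulls the lever into the next click. Starts in the first or second click
- selector_tip (a point): outer end of the selector lever, 66 mm from the axis and 24 mm above the deck. The lever is a black bar 14 mm wide, 10 to 38 mm above the deck, white line on top, reaching out one way from a round hub of 18 mm radius
- green_dot: green button, 15 mm across, 3.5 mm high, fixed on the deck 80 mm from the selector's axis, straight beyond the lever's end when the lever rests in the wanted click. Origin at the centre of its underside. An orange and a white dot like it stand at two other clicks; which of the clicks 1.571, 2.094, 2.618 is green varies
- start_key (a joint): travel of the start key in m: 0 up, 0.006 fully down; sprung, 1.5 N to start and 4.5 N fully down
- start_key_top (a point): centre of the top of the blue start key, a bar 64 mm (meter's y) by 30 mm (x), its top 12 mm above the deck
- blue_jar: loose sample jar with a blue lid, amber glass, 60 mm across and 105 mm high with the lid, straight-sided up to 75 mm, the lid 53 mm across, 0.17 to 0.35 kg. Origin at the centre of its underside, z up
- yellow_jar: loose jar like the first but with a yellow lid; a bystander

How it is judged:
On the way, in this order (a step that is already met when the one before it is completed fails the run):
1. the blue-lidded jar stands home in the bay and the selector rests at the green dot (horizontal distance between blue_jar and bay_home below 0.01 m and height (world z) of blue_jar below 0.006 m and angle between blue_jar's own z axis and vertical below 0.1 rad and horizontal distance between selector_tip and green_dot below 0.018 m and velocity of joint selector between -0.2 and 0.2 rad/s and linear speed of blue_jar below 0.02 m/s), for 0.2 s.
2. the start key is pressed fully down (horizontal distance between blue_jar and bay_home below 0.01 m and height (world z) of blue_jar below 0.006 m and angle between blue_jar's own z axis and vertical below 0.1 rad and horizontal distance between selector_tip and green_dot below 0.018 m and value of joint start_key above 0.0045 m), for 0.05 s.
At the end, for the whole second after the job is handed in: Blue-lidded jar upright (0.1 rad) and at rest on the desk in the bay, its axis within 10 mm of bay_home; selector tip within 18 mm of the green dot's centre seen from above (14 mm when in the click; about 9 degrees); start key up again (under 1.5 mm down) (horizontal distance between blue_jar and bay_home below 0.01 m and height (world z) of blue_jar below 0.006 m and angle between blue_jar's own z axis and vertical below 0.1 rad and horizontal distance between selector_tip and green_dot below 0.018 m and value of joint start_key below 0.0015 m and linear speed of blue_jar below 0.02 m/s); the robot touches nothing.
It fails at once if the start key is pressed (4.5 mm or more) while the jar is not home or the selector is not at the green dot (value of joint start_key above 0.0045 m and not ((horizontal distance between blue_jar and bay_home below 0.01 m and height (world z) of blue_jar below 0.006 m and angle between blue_jar's own z axis and vertical below 0.1 rad) and horizontal distance between selector_tip and green_dot below 0.018 m)).
It fails at once if a jar is tipped over (by more than 0.7 rad) (angle between any of blue_jar, yellow_jar's own z axis and vertical above 0.7 rad).
It fails at once if the yellow-lidded jar is moved by more than 30 mm (distance of yellow_jar from where it was at the start of the episode above 0.03 m).
It also fails if it takes over 61 s, if anything falls off the work surface, if the arm or the gripper's body presses on something with over 40 N, if the wrist force passes 120 N, or if a joint passes its speed limit or range.

### The arm

A 6-joint arm with a two-finger parallel gripper is mounted at the origin on a cart in front of the work surface, level with it; the furniture and walls round the work are solid. World frame = base frame: x ahead of the robot, y to its left, z up, the work surface at z = 0. Lengths are in m, angles in rad, forces in N, time in s.
With the tool pointing down it reaches from about 0.35 to 0.775 m from the base axis. Payload 5.5 kg.
Tool frame: the origin (TCP) lies midway between the tips of the shut fingers; the grasp point (between the pads) lies 19 mm behind it; z points along the fingers, y is the line along which they close (so a half turn about z gives the same grasp; the last joint's range is limited). The gripper opens to 85 mm and grips with 20 to 120 N. Pads are 22 mm wide; open, the fingers measure 114 mm over their backs; the gripper's body (76 mm by 85 mm) begins 54 mm behind the grasp point. The pads swing forward as they close: fully open they stand 13 mm farther back than shut.
Start: joints at [1.156, 0.313, 0.046, 1.304, 0, 1.431], TCP at [0.156, 0.553, 0.231] pointing down, gripper open.
Joint ranges: [-2.76, 2.76], [-0.86, 1.69], [-1.03, 1.26], [-2.2, 2.34], [-1.47, 1.5], [-3.14, 3.14]. Speed limits (rad/s): [2.57, 2.57, 3.14, 3.14, 3.14, 3.14].

### API

Orientations are given as a unit quaternion [w, x, y, z].
In Python, from workcell import env gives the robot as it stands.
- The arm moves only by the tool move_arm, never from a script. Its argument "targets" is a list of rows, each a list of 3 entries, a list of its own where there are three numbers: the shift along the tool's x, y, z in mm, then the turn, a rotation vector about the tool's x, y, z in units of 10 degrees (1.0 is 10 degrees), then the closure, from -1 (fully open) to 1 (shut). In form: [[[dx, dy, dz], [ax, ay, az], gripper], ...]. A call has 1 to 5 rows; each row is the pose to reach, as a shift and turn from the pose commanded when the call began, along the tool's axes at that moment; what a row does not reach only later rows make up. A row lasts 1/8 s, in which the tool goes at most 62.5 mm and 10.7 degrees, less where a joint would pass 70% of its speed; a pose out of reach is approached as far as the arm can. A call with a gripper value outside its range is refused whole. The fingers move at their own pace and stop on an object; "squeeze" is the grip in N (left out, the last holds). Time passes only in rows, so rows that repeat a pose let the fingers close. It gives the time, the measured TCP pose, the force, the opening and the grip force at its end, in the units of the state.
- env.get_state(): the state, without advancing time (a new reading comes with each control period).
- env.read_camera(name): name is "scene" or "top" or "wrist"; returns a dict with "pixels" (420x560x3 uint8, red, green, blue), "fovy" (degrees; the focal length in pixels is half the picture's height over the tangent of half this angle, whatever the lens; pixels are square), "cx", "cy" (the principal point, pixels), "extrinsics" (4x4, takes a point from world to camera coordinates); the wrist camera has in their place "mount" (4x4, takes a point from camera to tool coordinates, whose origin is the TCP and whose axes are the flange's). Camera axes: x right, y up, looking along -z (the intrinsics and any distortion apply to the point x, -y, -z); pixel columns grow to the right and rows downward; lengths in m; the calibration is good to about 2 mm. The wrist camera is an equidistant fisheye: a pixel r from the principal point sees the ray r / f radians off the axis. A picture is of the moment at which its call begins: read the wrist's pose just before it. There is no depth.
- env.hand_in(): hands the job in; it is judged then, once.
Trained networks look in a picture, given as the dict that the camera call returned (one of the last four; its "shot" number tells which), for a name from the list of things; names that differ only in an ending like _2 or _b are one class to them, and where a whole thing is asked for, a point or a joint stands for the part that bears it (a point fixed in the world has none). Each returns a list of dicts, best first, with "confidence" (0 to 1); they miss things now and then, are a little off and sometimes report something else, mostly with a low value. They report only what shows in the picture. A call takes as long as a camera call.
- env.spot_in(thing, picture): "centre" ([x, y, z] in m, in world coordinates, good to about 4 mm: the middle of the surface that is visible of it).
- env.regions_of(thing, picture): "mask" (420x560 bool, what is visible of it).
- env.landmark_of(thing, picture): "centre" ([x, y, z] in m, in world coordinates, good to about 4 mm: a listed point, or the origin of a listed thing).
The state is a dict: "clock": time; "joint_pos": joint angles; "qvel": joint speeds; "tau": joint torques, N m; "tcp_pos": TCP position; "orientation": TCP orientation; "wrist_force": force on the tool from outside, world axes, zero at the start; "ft_torque": the same for the moment, N m; "finger_gap": finger opening in m; "grip_force": force on a finger pad.
Only numpy, scipy, OpenCV 4.12 (cv2) and the standard library are available. Lean on these libraries where they do the work, as an engineer would, in place of code of your own. Each camera call takes 0.05 s, during which the arm holds its last target. There are 200 camera calls.

## Working session

There is one attempt and no reset: what is moved stays moved. The work goes in short steps, Python scripts to look and compute and a tool call to move; the robot and the scene stay as the last step left them, time stands still between calls to the robot, and variables do not carry over. Pictures are saved under pics/ and viewed, at most 10 in all, crops included, and the job is handed in when it is done.

Besides the shell and the picture viewer there is one more tool, called after "Emit:" by a JSON object that holds its "api" and its "payload", one argument or row to a line. move_arm: Moves the arm, as the interface text tells. Its arguments: {"type":"object","properties":{"targets":{"type":"array","items":{"type":"array"}},"squeeze":{"type":"number"}},"required":["targets"]}

```bash
mkdir -p pics; ls; cat > h.py <<'E'
import numpy as np, cv2
from workcell import env
from scipy.spatial.transform import Rotation as R
def save(p,n): cv2.imwrite('pics/'+n,p['pixels'][:,:,::-1])
def pose():
    s=env.get_state(); q=s['orientation']
    return np.array(s['tcp_pos']), R.from_quat([q[1],q[2],q[3],q[0]])
def totool(w):
    t,r=pose(); return r.inv().apply(np.array(w)-t)*1000
E
python3 - <<'E'
from h import *
s=env.get_state(); print({k:np.round(v,3).tolist() for k,v in s.items()})
ims=[]
for c in ['scene','top']:
    p=env.read_camera(c); ims.append(p['pixels'])
    for n in ['meter','bay_home','selector_tip','green_dot','start_key_top','blue_jar','yellow_jar']:
        r=env.landmark_of(n,p); print(c,n,[(np.round(x['centre'],3).tolist(),round(x['confidence'],2)) for x in r[:2]])
    cv2.imwrite('pics/%s0.png'%c,p['pixels'][:,:,::-1])
E
```

```text
pics
{'clock': 0.0, 'joint_pos': [1.156, 0.314, 0.045, 1.304, 0.0, 1.431], 'qvel': [-0.0, 0.002, 0.0, -0.001, -0.0, 0.0], 'tau': [-0.001, -48.063, 29.853, 0.019, -0.0, -0.0], 'tcp_pos': [0.156, 0.553, 0.23], 'orientation': [-0.0, 0.137, 0.991, -0.001], 'wrist_force': [0.197, -0.049, 0.396], 'ft_torque': [-0.003, 0.04, 0.001], 'grip_force': 0.0, 'finger_gap': 0.085}
scene meter [([0.529, -0.114, -0.0], 0.56)]
scene bay_home [([0.521, 0.042, 0.001], 0.75)]
scene selector_tip [([0.567, -0.047, 0.087], 0.8), ([0.463, -0.129, 0.074], 0.53)]
scene green_dot []
scene start_key_top [([0.464, -0.133, 0.07], 0.7)]
scene blue_jar [([0.57, 0.374, 0.003], 0.94)]
scene yellow_jar [([0.422, 0.247, 0.002], 0.88)]
top meter [([0.534, -0.113, 0.002], 0.76)]
top bay_home [([0.521, 0.041, -0.003], 0.82)]
top selector_tip [([0.565, -0.048, 0.086], 0.73)]
top green_dot [([0.565, -0.047, 0.084], 0.65), ([0.621, -0.136, 0.06], 0.44)]
top start_key_top [([0.464, -0.135, 0.073], 0.78)]
top blue_jar [([0.569, 0.378, -0.003], 0.77)]
top yellow_jar [([0.424, 0.252, -0.001], 0.96)]
```

View pics/scene0.png

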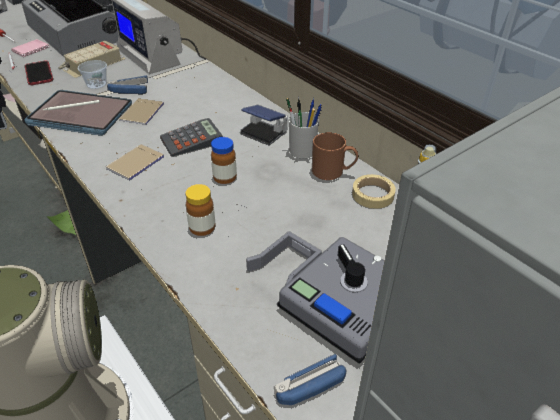

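View pics/top0.png

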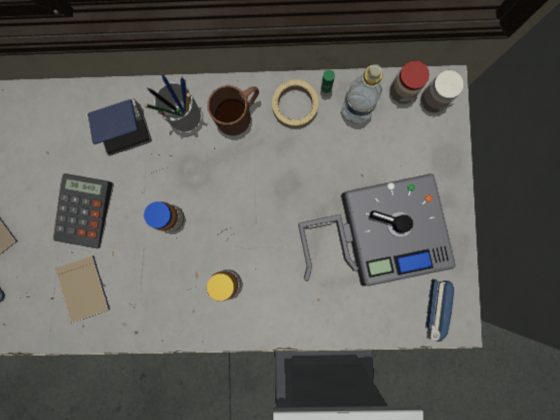

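The scene view shows the jars at (224,160) blue and (200,210) yellow, with the meter at (345,290). The top view shows the green dot at (411,188) between white (391,186) and orange (428,199). The lever points at about (372,215), the hub is at (402,223) and the key at (413,262).

```bash
cat >> h.py <<'E'
def ray(p,u,v):
    f=p['pixels'].shape[0]/2/np.tan(np.radians(p['fovy'])/2)
    E=np.array(p['extrinsics']); d=np.array([(u-p['cx'])/f,-(v-p['cy'])/f,-1])
    return -E[:3,:3].T@E[:3,3], E[:3,:3].T@d
def onz(p,u,v,z):
    o,d=ray(p,u,v); return o+d*(z-o[2])/d[2]
def blob(p,lo,hi,box):
    x0,y0,x1,y1=box; h=cv2.cvtColor(np.ascontiguousarray(p['pixels'][y0:y1,x0:x1]),cv2.COLOR_RGB2HSV)
    m=cv2.inRange(h,lo,hi); n,l,st,c=cv2.connectedComponentsWithStats(m); i=1+np.argmax(st[1:,4]); return c[i]+[x0,y0],st[i,4]
def tri(a,b):
    A=[];B=[]
    for o,d in (a,b):
        d=d/np.linalg.norm(d);P=np.eye(3)-np.outer(d,d);A.append(P);B.append(P@o)
    x=np.linalg.solve(sum(A),sum(B)); return x
E
python3 - <<'E'
from h import *
t=env.read_camera('top'); s=env.read_camera('scene')
g,a=blob(t,(45,120,60),(80,255,255),(380,170,440,215)); print('green',g,a,onz(t,*g,.0635))
o,a=blob(t,(3,150,120),(18,255,255),(380,170,445,215)); print('orange',o,a,onz(t,*o,.0635))
w,a=blob(t,(0,0,190),(180,50,255),(383,178,399,194)); print('white',w,a,onz(t,*w,.0635))
k,a=blob(t,(105,150,60),(128,255,255),(380,240,445,285)); ks,a2=blob(s,(105,150,60),(128,255,255),(300,280,370,335)); print('key',k,a,onz(t,*k,.072),a2,tri(ray(t,*k),ray(s,*ks)))
for nm,lo,hi,bt,bs in [('blue',(105,150,60),(128,255,255),(135,195,185,240),(205,130,245,160)),('yel',(20,150,100),(32,255,255),(200,265,245,305),(180,180,220,215))]:
    u,_=blob(t,lo,hi,bt);v,_=blob(s,lo,hi,bs); print(nm,u,v,tri(ray(t,*u),ray(s,*v)),onz(t,*u,.105))
print('hub',onz(t,402,223,.1))
for (n,p) in (('top',t),('scene',s)):
  for th in ('blue_jar','yellow_jar','selector_tip','bay_home','meter'):
    print(n,th,[np.round(x['centre'],3).tolist() for x in env.landmark_of(th,p)[:1]])
c=t['pixels'][165:300,290:470,::-1]; cv2.imwrite('pics/crop.png',cv2.resize(c,None,fx=4.4,fy=4.4,interpolation=cv2.INTER_CUBIC))
E
```

```text
green [410.79310345 187.        ] 29 [ 0.61647153 -0.13478276  0.0635    ]
orange [428.29032258 197.83870968] 31 [ 0.59325331 -0.16910561  0.0635    ]
white [390.7826087  185.86956522] 23 [ 0.61994086 -0.09429428  0.0635    ]
key [414.01937984 261.81007752] 516 [ 0.46469183 -0.13181814  0.072     ] 587 [ 0.46479716 -0.13478233  0.06296876]
blue [157.37269373 214.63284133] [221.7124183 144.9248366] [0.57092249 0.3773779  0.09439905] [0.57001571 0.37405464 0.105     ]
yel [218.2037037  288.80246914] [197.75121951 194.42682927] [0.42452707 0.25599189 0.0932375 ] [0.42284077 0.25599447 0.105     ]
hub [ 0.54145108 -0.10408699  0.1       ]
top blue_jar [[0.57, 0.377, -0.005]]
top yellow_jar [[0.425, 0.255, -0.006]]
top selector_tip [[0.567, -0.046, 0.086]]
top bay_home [[0.519, 0.04, -0.002]]
top meter [[0.534, -0.108, 0.003]]
scene blue_jar [[0.57, 0.372, -0.0]]
scene yellow_jar [[0.425, 0.249, -0.001]]
scene selector_tip [[0.566, -0.046, 0.086]]
scene bay_home [[0.52, 0.044, -0.001]]
scene meter [[0.529, -0.112, -0.003]]
```

View pics/crop.png

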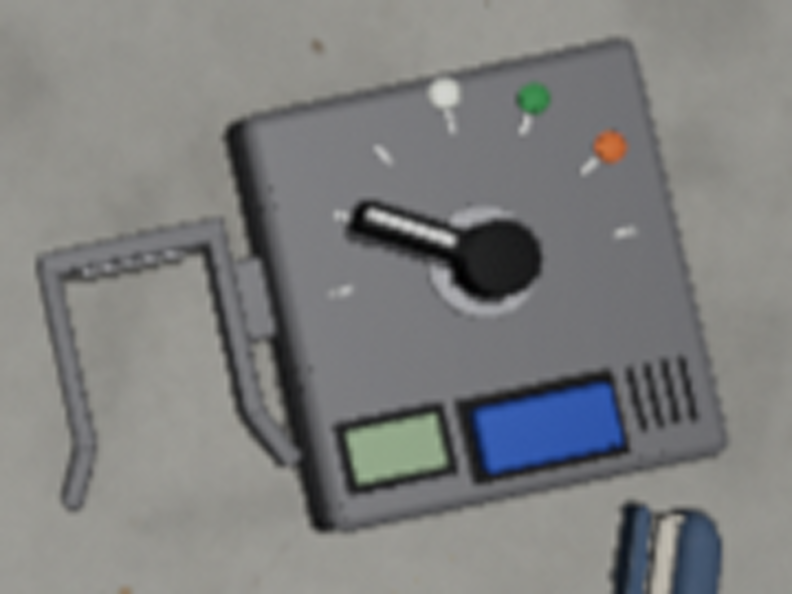

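The ticks show the lever in the second click. The green dot is the middle dot, at click 2.094, so it needs three clicks clockwise. The meter's yaw is about 10.3°, its axis is at about (0.541, -0.108), and home is at about (0.519, 0.044). I'll move above the blue jar next, turning so the fingers close along the meter's x.

Emit:
{"api": "move_arm", "payload": {
  "targets": [
    [[-60, -8, 5], [0, 0, 1], -1],
    [[-120, -16, 10], [0, 0, 2], -1],
    [[-180, -24, 15], [0, 0, 3], -1],
    [[-240, -32, 20], [0, 0, 4], -1],
    [[-300, -40, 25], [0, 0, 5], -1]
  ],
  "squeeze": 40
}}

```text
clock: 2.02
tcp_pos: [0.4357, 0.4327, 0.2063]
orientation: [-0.0, 0.545, 0.838, 0.0]
wrist_force: [-0.3, 1.3, 0.8]
finger_gap: 0.0854
grip_force: 0.0
```

```bash
python3 - <<'E'
from h import *
t,r=pose(); print(t,r.as_matrix().round(3),env.get_state()['joint_pos']); print(totool([.570,.375,.2]))
E
```

```text
[0.43568797 0.43267805 0.20634613] [[-0.406  0.914  0.   ]
 [ 0.914  0.406  0.001]
 [ 0.     0.001 -1.   ]] [6.51158259e-01 3.96607928e-01 1.05169666e-01 1.27870382e+00
 2.34739679e-04 1.80426917e+00]
[-107.20503524   99.36468894    6.3632719 ]
```

Emit:
{"api": "move_arm", "payload": {
  "targets": [
    [[-36, 33, 2], [0, 0, 0.7], -1],
    [[-72, 66, 4], [0, 0, 1.4], -1],
    [[-107, 99, 6], [0, 0, 1.4], -1],
    [[-107, 99, 6], [0, 0, 1.4], -1]
  ]
}}

```text
clock: 2.52
tcp_pos: [0.5712, 0.3745, 0.199]
orientation: [0.0, 0.643, 0.766, -0.0]
wrist_force: [-1.0, 0.6, 0.7]
finger_gap: 0.0855
grip_force: 0.0
```

```bash
python3 - <<'E'
from h import *
t,r=pose(); p=env.read_camera('wrist'); save(p,'w1.png'); print(t,r.as_matrix().round(3))
for n in ['blue_jar']:
    print([(x['centre'],x['confidence']) for x in env.landmark_of(n,p)[:1]])
q=env.read_camera('top');print([(x['centre'],x['confidence']) for x in env.landmark_of(n,q)[:1]])
M=np.array(p['mount']); f=210/np.tan(np.radians(p['fovy'])/2)
c,a=blob(p,(105,150,60),(128,255,255),(0,0,560,420)); print(c,a,p['cx'],p['cy'],f)
d=c-[p['cx'],p['cy']]; rr=np.linalg.norm(d); th=rr/f
dc=np.array([d[0]/rr*np.sin(th),-d[1]/rr*np.sin(th),-np.cos(th)])
o=r.apply(M[:3,3])+t; dw=r.apply(M[:3,:3]@dc); print(o,o+dw*(.105-o[2])/dw[2])
E
```

```text
[0.57123288 0.37446933 0.19896408] [[-0.174  0.985 -0.   ]
 [ 0.985  0.174 -0.001]
 [-0.001 -0.    -1.   ]]
[([0.5702, 0.3787, -0.0039], 0.87)]
[([0.5709, 0.3761, -0.0018], 0.66)]
[279.42298916 209.1948089 ] 3506 281.5205058890706 209.61148976445304 325.19226210127806
[0.5601883  0.44284919 0.34135148] [0.57042673 0.37570417 0.105     ]
```

View pics/w1.png

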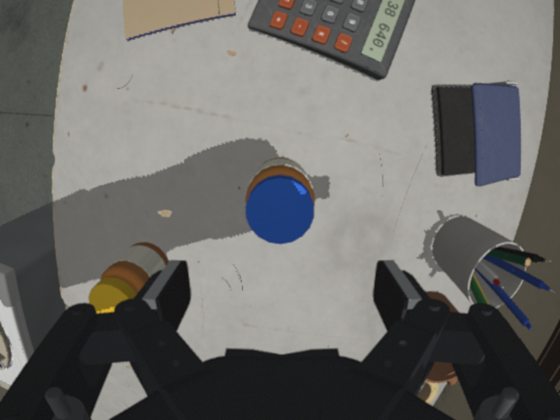

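The wrist view shows the blue lid centred at (279,209), between the open fingers. The jar is at (0.5705, 0.376). I'll descend and grip it.

Emit:
{"api": "move_arm", "payload": {
  "targets": [
    [[2, -1, 50], [0, 0, 0], -1],
    [[2, -1, 100], [0, 0, 0], -1],
    [[2, -1, 140], [0, 0, 0], -1],
    [[2, -1, 156], [0, 0, 0], -1],
    [[2, -1, 156], [0, 0, 0], -1]
  ]
}}

```text
clock: 3.35
tcp_pos: [0.5657, 0.3789, 0.044]
orientation: [-0.0, 0.641, 0.768, -0.001]
wrist_force: [-1.6, 1.1, -0.2]
finger_gap: 0.0856
grip_force: 0.0
```

Emit:
{"api": "move_arm", "payload": {
  "targets": [
    [[0, 0, 0], [0, 0, 0], 1],
    [[0, 0, 0], [0, 0, 0], 1],
    [[0, 0, 0], [0, 0, 0], 1],
    [[0, 0, 0], [0, 0, 0], 1],
    [[0, 0, 0], [0, 0, 0], 1]
  ],
  "squeeze": 40
}}

```text
clock: 3.98
tcp_pos: [0.5685, 0.3794, 0.0471]
orientation: [0.001, 0.641, 0.767, 0.002]
wrist_force: [0.0, 0.7, 6.6]
finger_gap: 0.0587
grip_force: 43.3
```

Emit:
{"api": "move_arm", "payload": {
  "targets": [
    [[0, 0, -20], [0, 0, 0], 1],
    [[0, 0, -50], [0, 0, 0], 1],
    [[-10, -3, -75], [0, 0, 0], 1],
    [[-45, -15, -80], [0, 0, 0], 1],
    [[-85, -30, -80], [0, 0, 0], 1]
  ],
  "squeeze": 50
}}

```text
clock: 4.6
tcp_pos: [0.553, 0.2892, 0.1256]
orientation: [0.001, 0.641, 0.768, 0.001]
wrist_force: [0.7, -0.7, -2.7]
finger_gap: 0.0581
grip_force: 55.1
```

Emit:
{"api": "move_arm", "payload": {
  "targets": [
    [[-48, -16, 0], [0, 0, 0], 1],
    [[-96, -32, 0], [0, 0, 0], 1],
    [[-144, -48, 0], [0, 0, 0], 1],
    [[-192, -65, 0], [0, 0, 0], 1],
    [[-225, -80, 0], [0, 0, 0], 1]
  ]
}}

```text
clock: 5.22
tcp_pos: [0.5135, 0.0517, 0.1248]
orientation: [0.0, 0.642, 0.767, 0.0]
wrist_force: [0.4, 0.7, -2.6]
finger_gap: 0.0581
grip_force: 55.1
```

```bash
python3 - <<'E'
from h import *
t,r=pose(); p=env.read_camera('wrist'); q=env.read_camera('top'); save(p,'w2.png'); print(t,r.as_matrix().round(3),env.get_state()['wrist_force'],env.get_state()['finger_gap'])
for i in (p,q):
  for n in ['blue_jar','bay_home']:
    print(n,[(x['centre'],x['confidence']) for x in env.landmark_of(n,i)[:1]])
print(totool([.515,.043,t[2]]))
E
```

```text
[0.51345787 0.05173029 0.12481887] [[-0.176  0.984  0.001]
 [ 0.984  0.176 -0.   ]
 [-0.     0.001 -1.   ]] [ 0.51336379  0.23074589 -2.20236089] 0.057813284680912784
blue_jar [([0.5158, 0.0514, 0.077], 0.83)]
bay_home []
blue_jar []
bay_home []
[-11.317386    -1.18440957  -0.19790818]
```

View pics/w2.png

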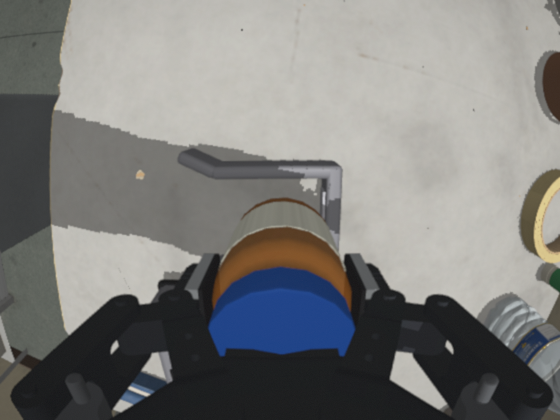

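The wrist view shows the held jar over the bay. The bay's outer back-left corner is at (341,163) and its inner corner is near (329,179).

```bash
cat >> h.py <<'E'
def wonz(p,t,r,c,z):
    M=np.array(p['mount']); f=210/np.tan(np.radians(p['fovy'])/2)
    d=np.array(c)-[p['cx'],p['cy']]; rr=np.linalg.norm(d); th=rr/f
    dc=np.array([d[0]/rr*np.sin(th),-d[1]/rr*np.sin(th),-np.cos(th)])
    o=r.apply(M[:3,3])+t; dw=r.apply(M[:3,:3]@dc); return o+dw*(z-o[2])/dw[2]
E
python3 - <<'E'
from h import *
t,r=pose(); p=env.read_camera('wrist')
for c in [(341,163),(329,179)]: print(wonz(p,t,r,c,.035))
y=np.radians(10.3); A=np.array([[np.cos(y),-np.sin(y)],[np.sin(y),np.cos(y)]])
print(A@[.042,.046]+[.519,.044], A@[.03,.036]+[.519,.044])
E
```

```text
[0.5510049  0.09918919 0.035     ]
[0.54477117 0.0859188  0.035     ]
[0.55209827 0.0967684 ] [0.54207967 0.08478393]
```

Emit:
{"api": "move_arm", "payload": {
  "targets": [
    [[-9, 0, 0], [0, 0, 0], 1],
    [[-9, 0, 20], [0, 0, 0], 1],
    [[-9, 0, 45], [0, 0, 0], 1],
    [[-9, 0, 65], [0, 0, 0], 1],
    [[-9, 0, 72], [0, 0, 0], 1]
  ]
}}

```text
clock: 6.2
tcp_pos: [0.5146, 0.0452, 0.051]
orientation: [-0.001, 0.641, 0.768, -0.001]
wrist_force: [-0.2, -0.7, -2.2]
finger_gap: 0.0577
grip_force: 55.0
```

Emit:
{"api": "move_arm", "payload": {
  "targets": [
    [[0, 0, 3], [0, 0, 0], 1],
    [[0, 0, 6], [0, 0, 0], 1],
    [[0, 0, 7], [0, 0, 0], 1]
  ]
}}

```text
clock: 6.58
tcp_pos: [0.5162, 0.0449, 0.0471]
orientation: [0.001, 0.641, 0.768, 0.001]
wrist_force: [-4.5, 0.3, 13.2]
finger_gap: 0.058
grip_force: 56.6
```

Emit:
{"api": "move_arm", "payload": {
  "targets": [
    [[0, 2, -2], [0, 0, 0], 1],
    [[0, 4, -2], [0, 0, 0], 1],
    [[0, 6, -2], [0, 0, 0], 1],
    [[0, 8, -2], [0, 0, 0], 1]
  ]
}}

```text
clock: 7.08
tcp_pos: [0.5181, 0.0456, 0.0472]
orientation: [-0.003, 0.641, 0.767, -0.004]
wrist_force: [-17.8, -5.0, 14.8]
finger_gap: 0.058
grip_force: 57.3
```

Emit:
{"api": "move_arm", "payload": {
  "targets": [
    [[0, -4, -1], [0, 0, 0], 1],
    [[0, -4, -1], [0, 0, 0], -1],
    [[0, -4, -1], [0, 0, 0], -1],
    [[0, -4, -1], [0, 0, 0], -1],
    [[0, -4, -1], [0, 0, 0], -1]
  ]
}}

```text
clock: 7.7
tcp_pos: [0.5197, 0.0457, 0.0484]
orientation: [0.0, 0.641, 0.767, 0.0]
wrist_force: [0.3, -0.6, 0.6]
finger_gap: 0.0855
grip_force: 0.0
```

Emit:
{"api": "move_arm", "payload": {
  "targets": [
    [[0, 0, -30], [0, 0, 0], -1],
    [[0, 0, -70], [0, 0, 0], -1],
    [[0, 0, -120], [0, 0, -1], -1],
    [[0, 0, -140], [0, 0, -2], -1],
    [[0, 0, -140], [0, 0, -2], -1]
  ]
}}

```text
clock: 8.32
tcp_pos: [0.5207, 0.0456, 0.1901]
orientation: [0.002, 0.499, 0.867, 0.001]
wrist_force: [0.3, 0.0, -1.0]
finger_gap: 0.0854
grip_force: 0.0
```

```bash
python3 - <<'E'
from h import *
p=env.read_camera('scene'); q=env.read_camera('top');t,r=pose(); w=env.read_camera('wrist'); save(w,'w3.png')
for i in (p,q,w):
  for n in ['blue_jar','selector_tip']:
    print(n,[(np.round(x['centre'],3),x['confidence']) for x in env.landmark_of(n,i)[:1]])
c,a=blob(w,(105,150,60),(128,255,255),(200,100,400,330)); print(c,a,wonz(w,t,r,c,.105))
s=env.get_state();print(t,r.as_matrix().round(3),s['joint_pos'],s['clock'])
E
```

```text
blue_jar []
selector_tip [(array([ 0.564, -0.045,  0.086]), 0.64)]
blue_jar []
selector_tip [(array([ 0.424,  0.254, -0.001]), 0.62)]
blue_jar [(array([ 0.522,  0.043, -0.006]), 0.57)]
selector_tip [(array([ 0.567, -0.046,  0.087]), 0.85)]
[277.50180134 219.84791559] 3886 [0.51868671 0.04144878 0.105     ]
[0.51893528 0.04572853 0.18742942] [[-0.501  0.865 -0.001]
 [ 0.865  0.501  0.   ]
 [ 0.001 -0.001 -1.   ]] [-6.63881553e-02  2.27668813e-01 -1.76955625e-01  1.16754764e+00
  9.40684910e-05  9.76910717e-01] 8.775
```

View pics/w3.png

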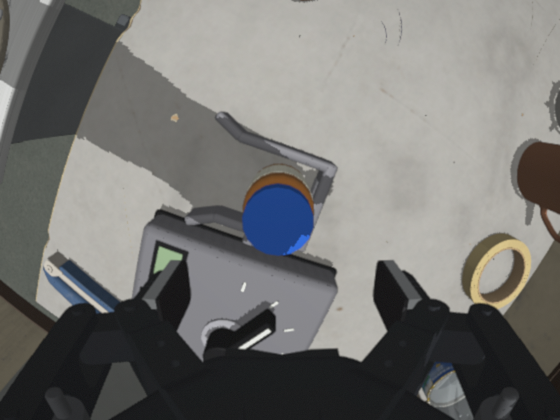

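The jar stands upright against the bay's back wall, with its lid at (277,216). The lever is visible at (255,332), still in the second click. I'll turn the tool and move it over the lever.

Emit:
{"api": "move_arm", "payload": {
  "targets": [
    [[-20, -4, 0], [0, 0, -1], -1],
    [[-45, -9, 0], [0, 0, -2], -1],
    [[-70, -14, 0], [0, 0, -3], -1],
    [[-95, -20, 0], [0, 0, -4], -0.3],
    [[-115, -24, 0], [0, 0, -5], -0.2]
  ]
}}

```text
clock: 9.4
tcp_pos: [0.5567, -0.0667, 0.1879]
orientation: [-0.0, 0.083, 0.997, 0.0]
wrist_force: [-0.1, 0.7, 0.0]
finger_gap: 0.0519
grip_force: 0.0
```

Emit:
{"api": "move_arm", "payload": {
  "targets": [
    [[0, 0, 0], [0, 0, -1], -0.2],
    [[0, 0, 0], [0, 0, -2], -0.2],
    [[0, 0, 0], [0, 0, -3], -0.2],
    [[0, 0, 0], [0, 0, -4], -0.2],
    [[0, 0, 0], [0, 0, -5], -0.2]
  ]
}}

```text
clock: 10.02
tcp_pos: [0.5564, -0.0657, 0.1879]
orientation: [-0.0, -0.347, 0.938, 0.0]
wrist_force: [-0.5, 0.3, -0.5]
finger_gap: 0.0516
grip_force: 0.0
```

Emit:
{"api": "move_arm", "payload": {
  "targets": [
    [[0, 0, 0], [0, 0, -1], -0.2],
    [[0, 0, 0], [0, 0, -2], -0.2],
    [[0, 0, 0], [0, 0, -3], -0.2],
    [[0, 0, 0], [0, 0, -3], -0.2]
  ]
}}

```text
clock: 10.52
tcp_pos: [0.5564, -0.0657, 0.188]
orientation: [-0.0, -0.575, 0.819, 0.0]
wrist_force: [-0.1, -0.3, 0.9]
finger_gap: 0.0513
grip_force: 0.0
```

```bash
python3 - <<'E'
from h import *
t,r=pose(); w=env.read_camera('wrist'); save(w,'w4.png')
print([(np.round(x['centre'],3),x['confidence']) for x in env.landmark_of('selector_tip',w)[:1]])
s=env.get_state();print(t,r.as_matrix().round(3),s['joint_pos'],s['clock'],s['finger_gap'])
print(totool([.556,-.066,t[2]]), np.degrees(np.arctan2(*r.as_matrix()[[1,0],1])))
E
```

```text
[(array([ 0.466, -0.133,  0.07 ]), 0.66)]
[ 0.55640753 -0.06572095  0.18797357] [[-0.34  -0.94  -0.   ]
 [-0.94   0.34   0.   ]
 [-0.     0.001 -1.   ]] [-2.60885694e-01  3.00824891e-01 -7.75612834e-02  1.19264811e+00
  1.06549579e-04 -1.48379433e+00] 10.625 0.05096529955433627
[0.41880978 0.35866997 0.13085382] 160.13000354879864
```

View pics/w4.png

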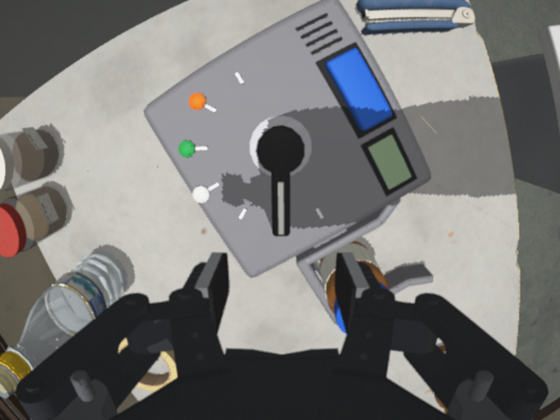

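The lever is centred at u≈281, aligned between the fingers. The hub is at (281,150) and the lever tip at (281,233), with the green dot at (187,148). I'll descend with the tip about 9 mm above the deck and close gently.

Emit:
{"api": "move_arm", "payload": {
  "targets": [
    [[0, 0, 40], [0, 0, 0], -0.2],
    [[0, 0, 80], [0, 0, 0], -0.2],
    [[0, 0, 105], [0, 0, 0], -0.2],
    [[0, 0, 116], [0, 0, 0], -0.2],
    [[0, 0, 116], [0, 0, 0], -0.2]
  ],
  "squeeze": 20
}}

```text
clock: 11.25
tcp_pos: [0.5563, -0.0657, 0.072]
orientation: [-0.0, -0.575, 0.818, 0.0]
wrist_force: [0.5, -0.4, 1.3]
finger_gap: 0.0511
grip_force: 0.0
```

Emit:
{"api": "move_arm", "payload": {
  "targets": [
    [[0, 0, 0], [0, 0, 0], 1],
    [[0, 0, 0], [0, 0, 0], 1],
    [[0, 0, 0], [0, 0, 0], 1],
    [[0, 0, 0], [0, 0, 0], 1]
  ],
  "squeeze": 20
}}

```text
clock: 11.75
tcp_pos: [0.5574, -0.0659, 0.0735]
orientation: [0.001, -0.575, 0.818, -0.001]
wrist_force: [-1.8, -0.5, 5.9]
finger_gap: 0.0133
grip_force: 26.4
```

```bash
python3 - <<'E'
from h import *
t,r=pose(); print(t,env.get_state()['wrist_force'])
c=np.array([.541,-.108]); 
for base,l in ((0,range(6,31,6)),):
  for a in (6,12,18,24,30):
    A=R.from_euler('z',-a,degrees=True).apply(np.r_[t[:2]-c,0])
    print(a,totool(np.r_[c+A[:2],t[2]]).round(1))
E
```

```text
[ 0.55739712 -0.06588433  0.07348037] [-1.821812   -0.54748214  5.92776703]
6 [ 0.4 -4.7  0. ]
12 [ 1.2 -9.4  0. ]
18 [  2.6 -13.9   0. ]
24 [  4.4 -18.3   0. ]
30 [  6.7 -22.4   0. ]
```

Emit:
{"api": "move_arm", "payload": {
  "targets": [
    [[0.2, -4.7, 0], [0, 0, 0.6], 1],
    [[1, -9.4, 0], [0, 0, 1.2], 1],
    [[2.2, -13.9, 0], [0, 0, 1.8], 1],
    [[3.9, -18.3, 0], [0, 0, 2.4], 1],
    [[6, -22.5, 0], [0, 0, 3], 1]
  ]
}}

```text
clock: 12.38
tcp_pos: [0.5775, -0.0798, 0.0735]
orientation: [0.001, -0.343, 0.94, -0.001]
wrist_force: [0.7, -0.3, 3.9]
finger_gap: 0.0131
grip_force: 26.2
```

Emit:
{"api": "move_arm", "payload": {
  "targets": [
    [[0.2, -4.7, 0], [0, 0, 0.6], 1],
    [[1, -9.4, 0], [0, 0, 1.2], 1],
    [[2.2, -13.9, 0], [0, 0, 1.8], 1],
    [[3.9, -18.3, 0], [0, 0, 2.4], 1],
    [[6, -22.5, 0], [0, 0, 3], 1]
  ]
}}

```text
clock: 13.0
tcp_pos: [0.588, -0.1019, 0.0736]
orientation: [0.002, -0.087, 0.996, -0.002]
wrist_force: [2.7, -2.9, 2.8]
finger_gap: 0.0134
grip_force: 26.2
```

Emit:
{"api": "move_arm", "payload": {
  "targets": [
    [[0.2, -4.7, 0], [0, 0, 0.6], 1],
    [[1, -9.4, 0], [0, 0, 1.2], 1],
    [[2.2, -13.9, 0], [0, 0, 1.8], 1],
    [[3.9, -18.3, 0], [0, 0, 2.4], 1],
    [[6, -22.5, 0], [0, 0, 3], 1]
  ]
}}

```text
clock: 13.62
tcp_pos: [0.5861, -0.1263, 0.0737]
orientation: [0.003, 0.174, 0.985, -0.002]
wrist_force: [2.1, -6.8, 2.5]
finger_gap: 0.0135
grip_force: 26.5
```

Emit:
{"api": "move_arm", "payload": {
  "targets": [
    [[0, 0, 0], [0, 0, 0], 1],
    [[0, 0, 0], [0, 0, 0], 1]
  ]
}}

```text
clock: 13.88
tcp_pos: [0.5861, -0.1262, 0.0737]
orientation: [0.003, 0.172, 0.985, -0.002]
wrist_force: [2.5, -8.0, 1.6]
finger_gap: 0.0135
grip_force: 26.0
```

Emit:
{"api": "move_arm", "payload": {
  "targets": [
    [[0, 0, 0], [0, 0, 0], -0.2],
    [[0, 0, 0], [0, 0, 0], -0.2],
    [[0, 0, 0], [0, 0, 0], -0.2],
    [[0, 0, -40], [0, 0, 0], -0.2],
    [[0, 0, -90], [0, 0, 0], -0.2]
  ]
}}

```text
clock: 14.5
tcp_pos: [0.5825, -0.1225, 0.1617]
orientation: [-0.002, 0.171, 0.985, 0.0]
wrist_force: [1.3, -0.2, 0.4]
finger_gap: 0.0513
grip_force: 0.0
```

Emit:
{"api": "move_arm", "payload": {
  "targets": [
    [[50, 0, -20], [0, 0, 0], 0],
    [[100, 0, -30], [0, 0, 0], 1],
    [[110, 0, -30], [0, 0, 0], 1],
    [[110, 0, -30], [0, 0, 0], 1]
  ]
}}

```text
clock: 15.0
tcp_pos: [0.4802, -0.0859, 0.1925]
orientation: [0.0, 0.171, 0.985, 0.0]
wrist_force: [-0.2, -0.1, -0.0]
finger_gap: -0.0003
grip_force: 0.0
```

```bash
python3 - <<'E'
from h import *
t,r=pose(); w=env.read_camera('wrist'); q=env.read_camera('top'); save(w,'w5.png')
for i in (w,q):
  for n in ('selector_tip','green_dot','start_key_top','blue_jar'):
    print(n,[(np.round(x['centre'],3),round(x['confidence'],2)) for x in env.landmark_of(n,i)[:1]])
s=env.get_state();print(t,r.as_matrix().round(3),s['clock'],s['finger_gap'],totool([.4645,-.132,.072]))
E
```

```text
selector_tip [(array([ 0.605, -0.131,  0.083]), 0.61)]
green_dot []
start_key_top [(array([ 0.464, -0.135,  0.072]), 0.7)]
blue_jar [(array([ 0.52 ,  0.042, -0.005]), 0.88)]
selector_tip [(array([ 0.606, -0.133,  0.084]), 0.79)]
green_dot []
start_key_top [(array([ 0.462, -0.137,  0.07 ]), 0.51)]
blue_jar [(array([ 0.518,  0.043, -0.   ]), 0.84)]
[ 0.48019927 -0.08589173  0.19250653] [[-0.941  0.338  0.001]
 [ 0.338  0.941 -0.   ]
 [-0.001  0.    -1.   ]] 15.5 0.00017391330121747383 [ -0.6016156  -48.49035669 119.92071399]
```

View pics/w5.png

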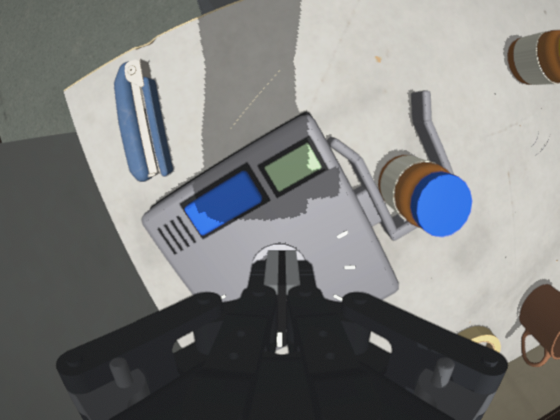

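The jar is home, and the selector tip is at (0.605, -0.131), which is the green click. The key is at (225,200) in the picture. I'll press it with shut fingers.

Emit:
{"api": "move_arm", "payload": {
  "targets": [
    [[0, -45, 20], [0, 0, 0], 1],
    [[0, -50, 70], [0, 0, 0], 1],
    [[0, -50, 105], [0, 0, 0], 1],
    [[0, -50, 115], [0, 0, 0], 1],
    [[0, -50, 115], [0, 0, 0], 1]
  ]
}}

```text
clock: 16.12
tcp_pos: [0.4633, -0.1331, 0.0773]
orientation: [-0.0, 0.171, 0.985, 0.0]
wrist_force: [-0.1, 0.4, 0.8]
finger_gap: -0.0001
grip_force: 0.0
```

Emit:
{"api": "move_arm", "payload": {
  "targets": [
    [[0, 0, 4], [0, 0, 0], 1],
    [[0, 0, 7], [0, 0, 0], 1],
    [[0, 0, 10], [0, 0, 0], 1],
    [[0, 0, 12], [0, 0, 0], 1],
    [[0, 0, 12], [0, 0, 0], 1]
  ]
}}

```text
clock: 16.75
tcp_pos: [0.4644, -0.1335, 0.0661]
orientation: [0.001, 0.171, 0.985, -0.0]
wrist_force: [1.8, 0.5, 5.0]
finger_gap: -0.0002
grip_force: 2.4
```

Emit:
{"api": "move_arm", "payload": {
  "targets": [
    [[0, 0, 2], [0, 0, 0], 1],
    [[0, 0, 3], [0, 0, 0], 1],
    [[0, 0, 3], [0, 0, 0], 1]
  ]
}}

```text
clock: 17.12
tcp_pos: [0.4645, -0.1335, 0.0656]
orientation: [0.002, 0.171, 0.985, -0.0]
wrist_force: [-5.9, 2.3, 27.6]
finger_gap: 0.0
grip_force: 14.0
```

Emit:
{"api": "move_arm", "payload": {
  "targets": [
    [[0, 0, -20], [0, 0, 0], 1],
    [[0, 0, -60], [0, 0, 0], 1],
    [[0, 0, -120], [0, 0, 0], 1],
    [[0, 0, -140], [0, 0, 0], 1],
    [[0, 0, -140], [0, 0, 0], 1]
  ]
}}

```text
clock: 17.75
tcp_pos: [0.464, -0.1335, 0.2036]
orientation: [0.001, 0.171, 0.985, -0.0]
wrist_force: [0.2, 0.2, -0.6]
finger_gap: 0.0003
grip_force: 0.0
```

```bash
python3 - <<'E'
from h import *
t,r=pose(); w=env.read_camera('wrist'); q=env.read_camera('top')
for i in (w,q):
  for n in ('selector_tip','start_key_top','blue_jar'):
    print(n,[(np.round(x['centre'],3),round(x['confidence'],2)) for x in env.landmark_of(n,i)[:1]])
print(t)
E
```

```text
selector_tip [(array([ 0.466, -0.135,  0.074]), 0.5)]
start_key_top [(array([ 0.462, -0.135,  0.076]), 0.97)]
blue_jar [(array([ 0.518,  0.047, -0.006]), 0.62)]
selector_tip [(array([ 0.605, -0.133,  0.085]), 0.96)]
start_key_top [(array([ 0.462, -0.137,  0.073]), 0.5)]
blue_jar [(array([0.518, 0.043, 0.   ]), 0.67)]
[ 0.46401645 -0.13352704  0.20358129]
```

The key bottomed out at 27 N and came up again, and the jar and selector are where they should be.

```bash
python3 -c "
from workcell import env
print(env.hand_in())"
```

```text
the job is handed in; nothing more can be done
None
```

The job is handed in (no verdict was returned): by my last measurements the blue jar stands home in the bay, the selector rests at the green dot, the start key was pressed fully and came back up, and the yellow jar was never touched.

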